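Take a dipstick reading on the swatch press's hydraulic power pack

TASK

Check the oil in the hydraulic power pack: pick the wiped dipstick off its rest and slide it down the sloping filler neck, without forcing it, until its collar sits fully home on the mouth. Then draw it right out and show it for reading: finish while holding it in the gripper, level, still and with the marked face up, its tip over the drip tray and the whole stick at least 15 cm above the bench, touching nothing else. Leave the pattern weight, thread cone and chalk pot where they stand.

Things in the scene. Friction and masses are not known exactly. Their poses are not given: they have to be found in the camera images.
- dipstick: Dipstick, 222 mm long, 0.08-0.14 kg. Origin: centre of its black grip, a flat-sided bar 90 mm long (x), 14 wide (y), 22 high (z). x points to the tip, z out of the marked face. Beyond the grip: 10 mm neck, collar (black disc, 36 mm across, 8 thick), steel rod 8 mm thick ending in a blade. Starts level on its rest, marked face up, origin 50 mm above the bench.
- collar_face (a point): Centre of the dipstick's collar stop face (the collar's side towards the tip), on the stick's axis, 63 mm from the grip's centre; same axes as the dipstick.
- stick_tip (a point): The end of the dipstick, 177 mm from the grip's centre and 114 mm beyond the collar's stop face; same axes as the dipstick. The last 34 mm are a steel blade 9 mm wide (y) and 4 mm thick (z) with black cross marks on its +z (marked) face.
- stick_rest: Loose steel rest (0.7 kg) under the dipstick. Origin on the bench below the grip's centre at the start; x along the stick to its tip. Base plate 175 x 70 x 5 mm; two uprights 60 mm wide (y), 4 thick, 55 tall, with notches open at the top, at x = -38 mm (under the grip's rear) and x = +118 mm (under the rod). Nothing else stands beside the grip.
- power_pack: Hydraulic power pack, fixed: grey steel tank, aluminium valve block, dark motor in line, 480 mm long, 170 wide (pipe couplings to 196). Origin on the bench below the centre of the filler neck's mouth; x level from the mouth towards the tank, along the pack; z up. The tank spans x = 36 to 236 mm, its cover is 163 mm above the bench (breather to 181); the valve block behind it carries a gauge up to 236 mm.
- filler_neck: Filler neck, fixed straight steel tube on the tank's end, 40 degrees from level. Origin: centre of its mouth, 150 mm above the bench; z out along the tube (up, away from the tank), y level. Mouth 33 mm across outside, 27 inside, narrowing in 18 mm to a 15 mm bore. 135 mm long; nothing in it stops the stick before the collar meets the mouth. The stick goes in at any turn about the axis.
- drip_tray: Loose shallow aluminium drip tray in front of the neck, 170 mm (x) by 130 mm (y) and 20 mm high. Origin at the centre of its underside, z up.
- pattern_weight: Bystander: dark steel pattern weight, a disc 68 mm across with a knob, 51 mm high. Origin at the centre of its underside.
- thread_cone: Bystander: cone of thread, 84 mm across at its widest, 118 mm high. Origin at the centre of its underside.
- chalk_pot: Bystander: white ceramic pot, 72 mm across, 75 mm high. Origin at the centre of its underside.
Things that resemble listed ones, but are neither listed nor needed, are in the scene too. There is more than one size of the dipstick; the job needs the larger.

How it is judged:
By the outcome, as a careful person would: the job done as asked, in the order asked, and still so for the second after the job is handed in, while the arm keeps its last pose, push and grip.
It also fails if it takes over 54 s, if anything falls off the work surface, if the arm or the gripper's body presses on something with over 40 N, if the wrist force passes 120 N, or if a joint passes its speed limit or range.

ROBOT

A 6-joint arm with a two-finger parallel gripper is mounted at the origin on the work surface. World frame = base frame: x ahead of the robot, y to its left, z up, the work surface at z = 0. Lengths are in m, angles in rad, forces in N, time in s.
With the tool pointing down it reaches from about 0.275 to 0.825 m from the base axis. Payload 5.2 kg.
Tool frame: the origin (TCP) lies midway between the tips of the shut fingers; the grasp point (between the pads) lies 19 mm behind it (robot.grip_point_offset is the distance from the TCP to the grasp point, in m); z points along the fingers, y is the line along which they close (so a half turn about z gives the same grasp; the last joint's range is limited). The gripper opens to 93 mm and grips with 3 to 60 N. Pads are 15 mm wide; open, the fingers measure 128 mm over their backs; the gripper's body (75 mm by 188 mm) begins 65 mm behind the grasp point.
Start: joints at [0.916, 0.259, 1.535, -0, 1.348, -0.203], TCP at [0.24, 0.495, 0.219] pointing down, gripper open.
Joint ranges: [-3.14, 3.14], [-0.91, 2.08], [0.19, 2.58], [-1.22, 4.36], [0.22, 2.71], [-3.12, 3.12]. Speed limits (rad/s): [2.57, 2.57, 3.14, 3.14, 3.14, 3.14].

INTERFACE

Orientations are given as a unit quaternion [w, x, y, z].
In Python, from bench import robot, eyes, spot_in, pinpoint gives the robot as it stands.
- The arm moves only by the tool drive_tool, never from a script. Its arguments are lists of equal length, an entry for each row: "offset": the shift along the tool's x, y, z in m, a list of three; "yaw": the turn about the tool's z in rad. A call has 1 to 12 rows; each row shifts and turns the commanded pose from where the row before left it, along the tool's axes as they then stand; what a row does not reach is not made up. A row lasts 1/12 s, in which the tool goes at most 41.7 mm and 7.16 degrees, less where a joint would pass 70% of its speed; a pose out of reach is approached as far as the arm can. A call is refused whole if a number of a shift passes 0.0417 or a number of a turn 0.125, either way. A call with a gripper value outside its range is refused whole. "gripper" is the closure in counts, from 0 (fully open) to 255 (shut), set as the call begins (left out, the last holds). The fingers move at their own pace and stop on an object; "squeeze" is the grip in N (left out, the last holds). Time passes only in rows, so rows that do not move let the fingers close. It gives the time, the measured TCP pose, the force, the opening and the grip force at its end, in the units of the state.
- robot.observe(): the state, without advancing time (a new reading comes with each control period).
- eyes.grab_frame(name): name is "scene" or "top" or "wrist"; returns a dict with "color" (480x640x3 uint8, red, green, blue), "range_z" (480x640 float32, m along the optical axis (not along the pixel's ray), 0 where there is no reading), "vfov" (degrees; the focal length in pixels is half the picture's height over the tangent of half this angle, whatever the lens; pixels are square), "cx", "cy" (the principal point, pixels), "extrinsics" (4x4, takes a point from world to camera coordinates); the wrist camera has in their place "tool_from_camera" (4x4, takes a point from camera to tool coordinates, whose origin is the TCP and whose axes are the flange's). Camera axes: x right, y up, looking along -z (the intrinsics and any distortion apply to the point x, -y, -z); pixel columns grow to the right and rows downward; lengths in m; the calibration is good to about 2 mm. A picture is of the moment at which its call begins: read the wrist's pose just before it.
- robot.job_done(): hands the job in; it is judged then, once.
Trained networks look in a picture, given as the dict that the camera call returned (one of the last four; its "shot" number tells which), for a name from the list of things; names that differ only in an ending like _2 or _b are one class to them, and where a whole thing is asked for, a point or a joint stands for the part that bears it (a point fixed in the world has none). Each returns a list of dicts, best first, with "score" (0 to 1); they miss things now and then, are a little off and sometimes report something else, mostly with a low value. They report only what shows in the picture. A call takes as long as a camera call. They do not tell look-alikes from the thing itself.
- spot_in(target, picture): "location" ([column, row] in pixels, amid what is visible of it).
- pinpoint(target, picture): "location" ([column, row] in pixels: a listed point, or the origin of a listed thing).
The state is a dict: "time": time; "q": joint angles; "qvel": joint speeds; "joint_efforts": joint torques, N m; "ee_pos": TCP position; "ee_rot": TCP orientation; "force": force on the tool from outside, world axes, zero at the start; "ft_torque": the same for the moment, N m; "finger_gap": finger opening in m; "grasp_force": force on a finger pad.
Only numpy, scipy, OpenCV 4.12 (cv2) and the standard library are available. Lean on these libraries where they do the work, as an engineer would, in place of code of your own. Each camera call takes 0.05 s, during which the arm holds its last target. There are 200 camera calls.

## Working session

There is one attempt and no reset: what is moved stays moved. The work goes in short steps, Python scripts to look and compute and a tool call to move; the robot and the scene stay as the last step left them, time stands still between calls to the robot, and variables do not carry over. Pictures are saved under pics/ and viewed, at most 10 in all, crops included, and the job is handed in when it is done.

Besides the shell and the picture viewer there is one more tool, called after "Emit:" as name(argument=value, ...) on one line, values as JSON. drive_tool: Moves the arm, as the interface text tells. Its arguments: {"type":"object","properties":{"offset":{"type":"array","items":{"type":"array","items":{"type":"number"}}},"yaw":{"type":"array","items":{"type":"number"}},"gripper":{"type":"number"},"squeeze":{"type":"number"}},"required":["offset","yaw"]}

```bash
ls; mkdir -p pics; cat > h.py <<'E'
import numpy as np, cv2
from bench import robot, eyes, spot_in, pinpoint
def K(f):
    return 240/np.tan(np.radians(f["vfov"])/2)
def cam2world(f,st=None):
    if "extrinsics" in f: return np.linalg.inv(np.array(f["extrinsics"]))
    from scipy.spatial.transform import Rotation as R
    T=np.eye(4); w,x,y,z=st["ee_rot"]; T[:3,:3]=R.from_quat([x,y,z,w]).as_matrix(); T[:3,3]=st["ee_pos"]
    return T@np.array(f["tool_from_camera"])
def cloud(f,st=None):
    k=K(f); v,u=np.mgrid[:480,:640]; d=f["range_z"]
    P=np.stack([(u-f["cx"])/k*d,-(v-f["cy"])/k*d,-d],-1)
    M=cam2world(f,st); return P@M[:3,:3].T+M[:3,3]
def onplane(f,px,z,st=None):
    k=K(f); M=cam2world(f,st); r=M[:3,:3]@np.array([(px[0]-f["cx"])/k,-(px[1]-f["cy"])/k,-1]); o=M[:3,3]
    return o+r*(z-o[2])/r[2]
E
cat > a.py <<'E'
from h import *
s=robot.observe(); print({k:np.round(v,3).tolist() for k,v in s.items()})
print(robot.grip_point_offset)
for n in ["scene","top"]:
    f=eyes.grab_frame(n); cv2.imwrite(f"pics/{n}0.png",f["color"][...,::-1]); C=cloud(f); np.save(n+"0.npy",C)
    print(n,{k:v for k,v in f.items() if k not in("color","range_z","extrinsics")}, (f["range_z"]>0).mean())
    for t in ["dipstick","collar_face","stick_tip","stick_rest","filler_neck","power_pack","drip_tray","pattern_weight","thread_cone","chalk_pot"]:
        for d in pinpoint(t,f)[:3]:
            u,v=np.round(d["location"]).astype(int); 
            if 0<=u<640 and 0<=v<480: print(t,round(d["score"],2),u,v,C[v,u].round(3), f["range_z"][v,u]>0)
E
python3 a.py
```

```text
pics
{'time': 0.0, 'q': [0.916, 0.259, 1.536, 0.0, 1.348, -0.203], 'qvel': [0.0, 0.001, 0.0, 0.0, -0.001, 0.001], 'joint_efforts': [0.001, -43.73, -28.401, 0.072, 0.041, -0.0], 'ee_pos': [0.24, 0.494, 0.218], 'ee_rot': [-0.0, 0.224, 0.975, -0.001], 'force': [0.073, 0.001, 1.058], 'ft_torque': [0.018, 0.004, -0.001], 'grasp_force': 0.0, 'finger_gap': 0.093}
0.0188
scene {'vfov': 43.39585575179324, 'cx': 321.90819653809535, 'cy': 238.93571322074013, 'shot': 1} 0.9959309895833334
dipstick 0.72 159 368 [ 0.501 -0.734  0.013] True
dipstick 0.57 271 240 [ 0.482 -0.343  0.06 ] True
dipstick 0.42 307 322 [ 0.681 -0.433  0.022] True
collar_face 0.8 286 218 [ 0.468 -0.274  0.063] True
collar_face 0.76 178 355 [ 0.506 -0.684  0.   ] True
stick_tip 0.94 307 186 [ 0.415 -0.141  0.006] True
stick_tip 0.88 208 332 [ 0.515 -0.599 -0.003] True
stick_tip 0.22 389 138 [0.477 0.132 0.005] True
stick_rest 0.96 276 250 [ 0.484 -0.334 -0.002] True
filler_neck 0.67 397 104 [0.476 0.151 0.127] True
drip_tray 0.79 366 171 [ 0.499  0.006 -0.002] True
pattern_weight 0.86 308 322 [ 0.682 -0.43   0.018] True
thre
[... 169 characters left out ...]
032762, 'cx': 319.8687492064111, 'cy': 240.528747985213, 'shot': 2} 0.9959016927083333
dipstick 0.79 497 290 [ 0.5   -0.717  0.017] True
dipstick 0.72 346 294 [ 0.48  -0.329  0.065] True
collar_face 0.83 322 300 [ 0.464 -0.27   0.07 ] True
collar_face 0.58 484 288 [ 0.504 -0.681  0.027] True
stick_tip 0.71 456 282 [ 0.518 -0.612  0.022] True
stick_tip 0.6 280 313 [ 0.43  -0.16   0.002] True
stick_rest 0.82 348 296 [ 0.475 -0.335  0.061] True
filler_neck 0.72 146 292 [0.472 0.144 0.138] True
drip_tray 0.63 215 284 [0.502 0.015 0.005] True
pattern_weight 0.91 383 222 [ 0.667 -0.422  0.05 ] True
thread_cone 0.76 210 189 [0.739 0.022 0.081] True
chalk_pot 0.87 284 188 [ 0.764 -0.16   0.009] True
```

View pics/scene0.png

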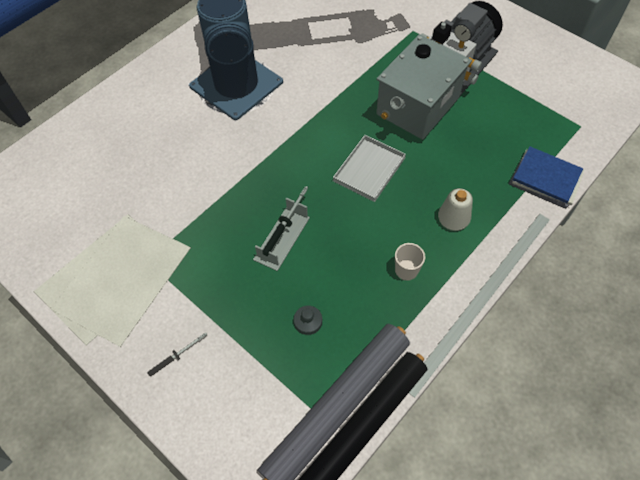

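View pics/top0.png

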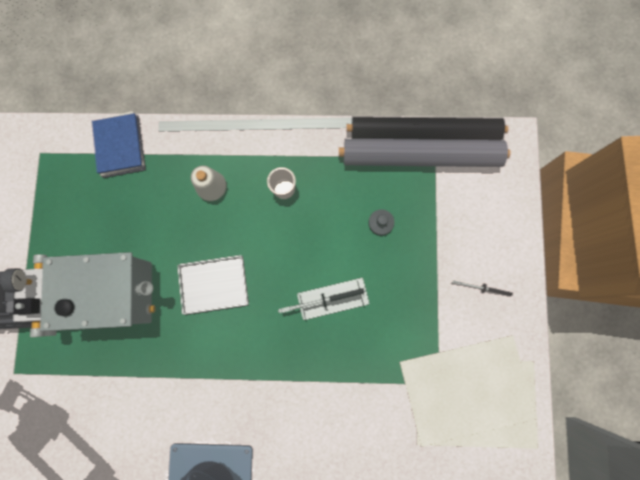

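The scene picture shows the larger stick on its rest at about (275,240) and a smaller look-alike lying at (175,355). The tray is at (370,167) and the neck at (397,103). The top view agrees, with the stick running from (365,290) to (280,312), the tray at (213,284) and the neck mouth at (145,289).

```bash
cat > b.py <<'E'
from h import *
for n in ["top0","scene0"]:
    C=np.load(n+".npy").reshape(-1,3)
    print(n)
    m=(abs(C[:,2]-.163)<.006)&(C[:,1]>.12)&(C[:,1]<.5)&(abs(C[:,0]-.47)<.2)
    P=C[m]; r=cv2.minAreaRect(P[:,:2].astype(np.float32)*1000); print("cover",len(P),P[:,2].mean(),r, cv2.boxPoints(r).round().tolist())
    m=(C[:,2]>.085)&(C[:,1]>.07)&(C[:,1]<.165)&(abs(C[:,0]-.47)<.1)
    P=C[m]; print("neck",len(P), P.min(0).round(3),P.max(0).round(3), np.median(P,0).round(3))
    m=(C[:,2]>.04)&(C[:,2]<.08)&(C[:,1]>-.42)&(C[:,1]<-.12)&(abs(C[:,0]-.47)<.12)
    P=C[m]; c=P.mean(0); u=np.linalg.svd(P-c,full_matrices=False)[2][0]; t=(P-c)@u; print("stick",len(P),c.round(3),u.round(3),t.min(),t.max())
    m=(C[:,2]>.010)&(C[:,2]<.03)&(C[:,1]>-.1)&(C[:,1]<.12)&(abs(C[:,0]-.5)<.12)
    P=C[m]; print("tray",len(P),cv2.minAreaRect(P[:,:2].astype(np.float32)*1000))
s=robot.observe()
print(cam2world(dict(tool_from_camera=np.eye(4)),s).round(3))
E
python3 b.py
```

```text
top0
cover 6359 0.16493178295123673 ((468.01324462890625, 312.03118896484375), (170.12232971191406, 339.3117980957031), 4.368795871734619) [[370.0, 475.0], [396.0, 136.0], [566.0, 149.0], [540.0, 488.0]]
neck 176 [0.395 0.13  0.121] [0.497 0.165 0.167] [0.481 0.147 0.143]
stick 505 [ 0.467 -0.281  0.059] [-0.255  0.966 -0.037] -0.09455755632220639 0.12465934915252781
tray 490 ((506.58697509765625, 9.907119750976562), (217.82708740234375, 192.658203125), 10.23530387878418)
scene0
cover 3435 0.16174757341232213 ((466.7786865234375, 319.4527282714844), (172.60232543945312, 356.47406005859375), 4.4935302734375) [[367.0, 490.0], [395.0, 135.0], [567.0, 149.0], [539.0, 504.0]]
neck 211 [0.394 0.125 0.091] [0.501 0.165 0.167] [0.471 0.152 0.142]
stick 627 [ 0.47  -0.293  0.054] [ 0.265 -0.964  0.018] -0.13407914158978698 0.08860298068606434
tray 426 ((499.8555908203125, 15.159461975097656), (132.4579620361328, 177.2904510498047), 9.385734558105469)
[[-0.9    0.437 -0.     0.24 ]
 [ 0.437  0.9   -0.     0.495]
 [ 0.    -0.    -1.     0.219]
 [ 0.     0.     0.     1.   ]]
```

Emit:
drive_tool(offset=[[0,0,-0.01],[0,0,-0.01],[0,0,-0.01],[0,0,-0.01],[0,0,-0.01],[0,0,-0.01],[0,0,-0.01],[0,0,-0.01]], yaw=[0.1075,0.1075,0.1075,0.1075,0.1075,0.1075,0.1075,0.1075])

```text
time: 1.77
ee_pos: [0.24, 0.4948, 0.2991]
ee_rot: [-0.0, 0.612, 0.791, -0.0]
force: [0.6, 0.7, -0.4]
finger_gap: 0.0929
grasp_force: 0.0
```

Emit:
drive_tool(offset=[[-0.038,0.0053,0],[-0.038,0.0053,0],[-0.038,0.0053,0],[-0.038,0.0053,0],[-0.038,0.0053,0],[-0.038,0.0053,0],[-0.038,0.0053,0],[-0.038,0.0053,0],[-0.038,0.0053,0],[-0.038,0.0053,0],[-0.038,0.0053,0],[-0.038,0.0053,0]], yaw=[0,0,0,0,0,0,0,0,0,0,0,0])

```text
time: 2.77
ee_pos: [0.4187, 0.0685, 0.299]
ee_rot: [0.0, 0.61, 0.792, 0.0]
force: [0.5, -0.3, 0.3]
finger_gap: 0.0931
grasp_force: 0.0
```

```bash
cat > w.py <<'E'
import sys; from h import *
s=robot.observe(); f=eyes.grab_frame("wrist"); n=sys.argv[1]
print(s["time"],np.round(s["ee_pos"],4),np.round(s["ee_rot"],3),np.round(s["q"],2))
cv2.imwrite(f"pics/{n}.png",f["color"][...,::-1]); C=cloud(f,s); np.save(n+".npy",C)
M=cam2world(f,s); print("cam",M[:3,3].round(3),"look",(-M[:3,2]).round(2),"vfov",f["vfov"]); 
np.savez(n+".npz",M=M,k=K(f),cx=f["cx"],cy=f["cy"],d=f["range_z"])
for t in sys.argv[2:]:
    for d in pinpoint(t,f)[:2]:
        u,v=np.round(d["location"]).astype(int)
        print(t,round(d["score"],2),u,v,C[min(max(v,0),479),min(max(u,0),639)].round(3))
E
python3 w.py w1 filler_neck power_pack drip_tray
```

```text
2.7667 [0.4187 0.0685 0.299 ] [0.    0.61  0.792 0.   ] [-0.1  -0.02  1.66  0.    1.5  -0.36]
cam [0.398 0.143 0.465] look [ 0.07 -0.27 -0.96] vfov 68.83874458663315
filler_neck 0.86 415 166 [0.485 0.139 0.135]
filler_neck 0.57 295 434 [0.407 0.087 0.41 ]
power_pack 0.92 381 160 [0.476 0.134 0.001]
power_pack 0.61 294 432 [ 0.46  -0.27   0.051]
drip_tray 0.56 374 250 [0.502 0.014 0.003]
```

View pics/w1.png

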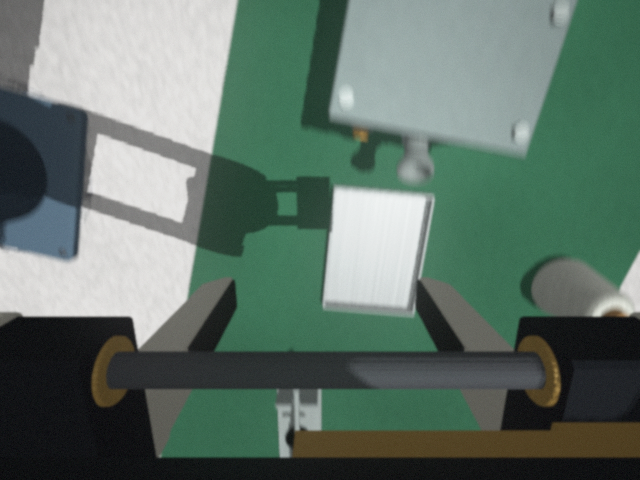

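```bash
cat > c.py <<'E'
from h import *
C=np.load("w1.npy"); d=np.load("w1.npz")
class F(dict):pass
def op(px,z):
    M=d["M"]; r=M[:3,:3]@np.array([(px[0]-d["cx"])/d["k"],-(px[1]-d["cy"])/d["k"],-1]); o=M[:3,3]; return o+r*(z-o[2])/r[2]
print("mouth z.15",op((415,166),.15).round(4))
m=np.zeros((480,640),bool); m[0:160,300:600]=1
P=C[m&(abs(C[...,2]-.163)<.004)]; print("z",np.median(P[:,2]))
q=P[:,:2].astype(np.float32)*1000
r=cv2.minAreaRect(q); print(r,cv2.boxPoints(r).round(1).tolist())
for px in [(331,122),(526,156)]: print(op(px,.163).round(4))
im=cv2.imread("pics/w1.png"); cv2.imwrite("pics/w1c.png",cv2.resize(im[110:200,370:470],None,fx=6,fy=6,interpolation=cv2.INTER_CUBIC))
N=C[130:190,390:445].reshape(-1,3); N=N[N[:,2]>.06]; print(len(N),N.min(0).round(3),N.max(0).round(3))
for r in range(140,188,3): print(r,[ (int(1000*C[r,c,2])) for c in range(394,442,3)])
E
python3 c.py
```

```text
mouth z.15 [0.4812 0.1392 0.15  ]
z 0.16293878396769074
((479.6708984375, 206.4256134033203), (186.90028381347656, 117.51412200927734), 14.651786804199219) [[374.3999938964844, 239.60000610351562], [404.1000061035156, 125.9000015258789], [584.9000244140625, 173.1999969482422], [555.2000122070312, 286.8999938964844]]
[0.3998 0.1554 0.163 ]
[0.5654 0.171  0.163 ]
1523 [0.398 0.128 0.061] [0.524 0.177 0.465]
140 [0, 1, 1, 118, 136, 139, 141, 142, 143, 142, 141, 134, 0, 0, 0, 1]
143 [0, 0, 0, 0, 137, 142, 142, 145, 145, 144, 143, 134, 1, 1, 0, 1]
146 [0, 1, 1, 0, 140, 145, 149, 150, 149, 148, 145, 135, 0, 0, 0, 0]
149 [1, 1, 0, 0, 148, 151, 154, 154, 154, 155, 154, 0, 0, 2, 0, 0]
152 [0, 1, -2, 148, 155, 155, 159, 159, 159, 159, 158, 156, 0, 0, 1, 1]
155 [0, 1, 150, 154, 157, 159, 160, 161, 160, 161, 160, 160, 156, -1, 1, 0]
158 [0, 1, 151, 156, 157, 159, 132, 133, 160, 160, 161, 160, 159, 0, 1, 0]
161 [0, 148, 155, 153, 134, 134, 133, 133, 134, 135, 140, 159, 159, 156, 0, 0]
164 [0, 150, 140, 137, 135, 134, 132, 136, 136, 137, 140, 144, 157, 155, 0, 0]
167 [0, 147, 140, 138, 136, 134, 135, 134, 136, 137, 141, 144, 151, 153, 1, 1]
170 [0, 144, 142, 138, 137, 136, 134, 138, 137, 139, 141, 145, 151, 0, 1, 1]
173 [0, 0, 142, 140, 137, 137, 138, 137, 138, 141, 143, 146, 147, 0, 0, 0]
176 [2, 0, 1, 1, 139, 140, 138, 140, 140, 142, 143, 0, 0, 1, 0, 1]
179 [-1, 1, 0, 0, 1, 0, 0, 2, 1, 2, 1, 0, -2, 1, 2, 1]
182 [0, 0, 1, 2, 1, 0, 0, 0, 0, 0, 1, 0, 0, 0, 0, 0]
185 [0, 0, 0, 1, 1, 0, 1, 0, 0, 0, 0, 1, 0, 1, 0, 1]
```

View pics/w1c.png

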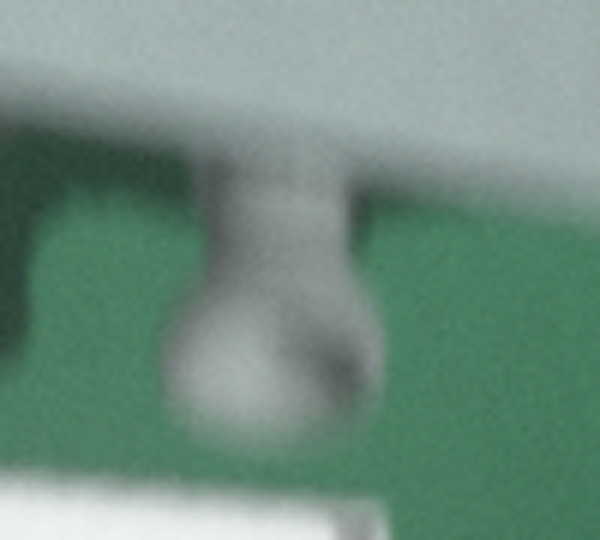

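The crop shows the neck's funnel mouth as a pale ellipse with its centre near (415,167) in the full picture. Its lower rim is at about row 177. I'll fit the rim circle to that outline.

```bash
cat > d.py <<'E'
from h import *
from scipy.optimize import least_squares
C=np.load("w1.npy"); d=np.load("w1.npz"); W=np.linalg.inv(d["M"])
def proj(P):
    q=P@W[:3,:3].T+W[:3,3]; return np.c_[d["cx"]+d["k"]*q[:,0]/-q[:,2], d["cy"]-d["k"]*q[:,1]/-q[:,2]]
m=((C[...,2]>.10)&(C[...,2]<.2)).astype(np.uint8); m[:154]=0; m[190:]=0; m[:,:385]=0; m[:,445:]=0
c=max(cv2.findContours(m,cv2.RETR_EXTERNAL,cv2.CHAIN_APPROX_NONE)[0],key=len)[:,0]; c=c[c[:,1]>157].astype(float)
a=np.radians(4.6); n=np.array([-np.sin(a),np.cos(a),0]); e=np.array([np.cos(a),np.sin(a),0]); z=np.array([0,0,1.])
up=n*np.sin(np.radians(40))+z*np.cos(np.radians(40)); th=np.linspace(0,2*np.pi,360)
def res(p):
    R=np.array([p[0],p[1],.15])+.0165*(np.cos(th)[:,None]*e+np.sin(th)[:,None]*up); q=proj(R).astype(np.float32)
    return [cv2.pointPolygonTest(q.reshape(-1,1,2),tuple(x),True) for x in c]
r=least_squares(res,[.481,.139],diff_step=1e-3); print(len(c),r.x,np.std(r.fun),np.mean(r.fun))
# rim top points by depth
I=C[150:158,400:430].reshape(-1,3); I=I[I[:,2]>.159]; print(np.median(I,0).round(4), "-> mouth y", np.median(I[:,1])-.0100)
P=C[0:120,340:520].reshape(-1,3); 
# tank front edge from depth
E=[]
for col in list(range(340,392,4))+list(range(440,516,4)):
    k=np.where(C[:180,col,2]>.15)[0].max(); E.append(C[k,col,:2])
E=np.array(E); p=np.polyfit(E[:,0],E[:,1],1); print("edge",p,np.degrees(np.arctan(p[0])),"at .481",np.polyval(p,.481), np.std(E[:,1]-np.polyval(p,E[:,0])))
T=C[...,2]; t=(T>.008)&(T<.03); t[:170]=0; t[330:]=0; t[:,:310]=0; t[:,450:]=0
print("tray",cv2.minAreaRect(C[t][:,:2].astype(np.float32)*1000))
E
python3 d.py
```

```text
62 [0.48067648 0.13892578] 0.6001484470579787 -0.17372412786325797
[0.4782 0.1489 0.1605] -> mouth y 0.13894428596864775
edge [0.14276247 0.09797772] 8.124786226216504 at .481 0.16664646256719667 0.006123621524040554
tray ((500.815185546875, 17.7486572265625), (130.2252655029297, 170.17747497558594), 9.554258346557617)
```

Emit:
drive_tool(offset=[[-0.0347,-0.0036,0.01],[-0.0347,-0.0036,0.01],[-0.0347,-0.0036,0.01],[-0.0347,-0.0036,0.01],[-0.0347,-0.0036,0.01],[-0.0347,-0.0036,0.01],[-0.0347,-0.0036,0.01],[-0.0347,-0.0036,0.01],[-0.0347,-0.0036,0.01],[-0.0347,-0.0036,0.01],[-0.0347,-0.0036,0.01],[-0.0347,-0.0036,0.01]], yaw=[0,0,0,0,0,0,0,0,0,0,0,0])

```text
time: 3.97
ee_pos: [0.4845, -0.3427, 0.1783]
ee_rot: [-0.0, 0.609, 0.793, 0.0]
force: [-0.1, -0.2, 0.6]
finger_gap: 0.093
grasp_force: 0.0
```

```bash
python3 w.py w2 dipstick collar_face stick_tip; cat > e.py <<'E'
from h import *
C=np.load("w2.npy"); 
m=(C[...,2]>.046)&(C[...,2]<.075); m[340:]=0; P=C[m]; P=P[(abs(P[:,0]-.47)<.1)]
c=P.mean(0); u=np.linalg.svd((P-c)[:,:2],full_matrices=False)[2][0]; print(len(P),c.round(4),u.round(4))
o=np.array([.4836,-.3445]); u=np.array([-.2554,.9668]); w=np.array([u[1],-u[0]])
for lo in np.arange(-.03,.2,.01):
    t=(P[:,:2]-o)@u; q=P[(t>=lo)&(t<lo+.01)]
    if len(q)>5: l=(q[:,:2]-o)@w; print(round(lo,2),len(q),np.round([l.min(),l.max(),np.median(l),q[:,2].max()],4))
E
python3 e.py
```

```text
3.9667 [ 0.4845 -0.3427  0.1783] [-0.     0.609  0.793  0.   ] [-0.8   0.36  1.49  0.    1.29 -1.07]
cam [ 0.464 -0.269  0.344] look [ 0.07 -0.27 -0.96] vfov 68.83874458663315
dipstick 0.73 323 218 [ 0.479 -0.331  0.062]
collar_face 0.8 324 138 [ 0.464 -0.269  0.344]
stick_tip 0.39 302 443 [ 0.474 -0.324  0.291]
4835 [ 0.466  -0.279   0.0568] [ 0.2538 -0.9673]
-0.03 553 [-0.0305  0.0293 -0.0005  0.0624]
-0.02 191 [-0.0074  0.0064 -0.0005  0.0625]
-0.01 191 [-0.0074  0.0063 -0.0005  0.0624]
0.0 196 [-0.0074  0.0062 -0.0005  0.0627]
0.01 199 [-0.0073  0.0061 -0.0006  0.0625]
0.02 204 [-0.0072  0.0068 -0.0006  0.0623]
0.03 221 [-0.008   0.007  -0.0006  0.0627]
0.04 216 [-0.008   0.0068 -0.0006  0.0622]
0.05 218 [-0.0071  0.0066 -0.0006  0.0626]
0.06 239 [-0.0176  0.0171  0.0002  0.069 ]
0.07 399 [-0.0176  0.0171 -0.0006  0.069 ]
0.08 135 [-0.0039  0.0033 -0.0007  0.0554]
0.09 134 [-0.0039  0.0033 -0.0003  0.0554]
0.1 138 [-0.0039  0.0032 -0.0003  0.0562]
0.11 138 [-0.0039  0.0032 -0.0003  0.055 ]
0.12 373 [-0.0301  0.0298 -0.0007  0.0567]
0.13 446 [-0.0302  0.0295 -0.      0.0572]
0.14 161 [-0.0038  0.0038 -0.      0.0554]
0.15 178 [-0.0046  0.0044 -0.0001  0.0552]
0.16 205 [-0.0045  0.0044 -0.0001  0.0535]
0.17 90 [-0.0045  0.0043 -0.0001  0.0534]
```

Emit:
drive_tool(offset=[[0,0,0.037],[0,0,0.037],[0,0,0.037],[0,0,0.037],[0,0,0]], yaw=[0,0,0,0,0])

```text
time: 4.58
ee_pos: [0.4802, -0.3369, 0.0248]
ee_rot: [-0.006, 0.609, 0.793, 0.001]
force: [-1.6, 0.9, -0.8]
finger_gap: 0.0929
grasp_force: 0.0
```

Emit:
drive_tool(offset=[[0,0,0],[0,0,0],[0,0,0],[0,0,0],[0,0,0],[0,0,0]], yaw=[0,0,0,0,0,0], gripper=255, squeeze=15)

```text
time: 5.08
ee_pos: [0.4839, -0.3439, 0.0322]
ee_rot: [0.001, 0.61, 0.792, -0.0]
force: [0.7, 0.4, -0.7]
finger_gap: 0.0575
grasp_force: 0.0
```

Emit:
drive_tool(offset=[[0,0,0],[0,0,0],[0,0,0],[0,0,0],[0,0,0],[0,0,0],[0,0,0],[0,0,0],[0,0,0],[0,0,0]], yaw=[0,0,0,0,0,0,0,0,0,0])

```text
time: 5.92
ee_pos: [0.4832, -0.3432, 0.0306]
ee_rot: [-0.0, 0.61, 0.793, 0.0]
force: [0.8, 0.5, -0.8]
finger_gap: 0.0139
grasp_force: 15.0
```

Emit:
drive_tool(offset=[[0,0,-0.02],[0,0,-0.03],[0,0,-0.03],[0,0,-0.03],[0,0,-0.03],[0.03,-0.0176,-0.03],[0.03,-0.0176,-0.02],[0.03,-0.0176,0],[0.03,-0.0176,0],[0.03,-0.0176,0]], yaw=[0,0,0,0,0,0,0,0,0,0], squeeze=20)

```text
time: 6.75
ee_pos: [0.3609, -0.2219, 0.2181]
ee_rot: [0.0, 0.61, 0.793, -0.0]
force: [-0.6, -0.5, 0.1]
finger_gap: 0.0138
grasp_force: 20.0
```

```bash
cat > t.py <<'E'
# stick tilt in tool frame from the wrist camera; args: name
import sys; from h import *
from scipy.spatial.transform import Rotation as R
s=robot.observe(); f=eyes.grab_frame("wrist"); n=sys.argv[1]
cv2.imwrite(f"pics/{n}.png",f["color"][...,::-1])
p=np.array(s["ee_pos"]); w,x,y,z=s["ee_rot"]; Rm=R.from_quat([x,y,z,w]).as_matrix()
C=cloud(f,s); np.save(n+".npy",C); L=(C-p)@Rm   # tool coords
A=np.degrees(np.arctan2(Rm[1,0],Rm[0,0])); print("t",s["time"],"tcp",p.round(4),"A",round(A,2),"F",np.round(s["force"],1),"q",np.round(s["q"],2),"gap",s["finger_gap"])
m=(abs(L[...,1])<.006)&(L[...,0]>.0)&(L[...,0]<.22)&(L[...,2]>-.1)&(L[...,2]<.2)&(f["range_z"]>0)&(C[...,2]>float(sys.argv[2]) if len(sys.argv)>2 else True)
m[345:]=0
P=L[m]; P=P[(P[:,0]**2+(P[:,2]+.019)**2)<.205**2]
if len(P)>20:
    q=P[:,[0,2]]; r=np.hypot(q[:,0],q[:,1]+.019); k=(r>.09)&(r<.15)
    print(len(P),"rmax",r.max().round(4))
    # rod: centre line is 4 mm behind the seen surface
    l=cv2.fitLine(q[k].astype(np.float32),cv2.DIST_HUBER,0,1e-5,1e-5).ravel(); th=np.degrees(np.arctan2(l[1],l[0])); 
    print("rod tilt",th,"through",l[2:].round(4),"n",k.sum(),"perp offset of grasp", ((0-l[2])*l[1]-(-.0188-l[3])*l[0]).round(4), "lateral",np.median(P[k][:,1]).round(4))
E
python3 t.py t1 0.1
```

```text
t 6.75 tcp [ 0.3609 -0.2219  0.2181] A 104.84 F [-0.6 -0.5  0.1] q [-0.82  0.03  1.81 -0.    1.3  -1.07] gap 0.013793296935719027
8207 rmax 0.125
rod tilt 0.18332483 through [ 0.1076 -0.0224] n 2152 perp offset of grasp -0.0039 lateral -0.0004
```

Emit:
drive_tool(offset=[[0,0,0.028],[0,0,0.028],[0,0,0.028],[0,0,0.028],[0,0,0],[0,0,0]], yaw=[0,0,0,0,0,0])

```text
time: 7.3
ee_pos: [0.3613, -0.2223, 0.1052]
ee_rot: [-0.002, 0.61, 0.793, 0.0]
force: [1.3, -0.2, 0.5]
finger_gap: 0.0142
grasp_force: 20.0
```

Emit:
drive_tool(offset=[[0,0,0],[0,0,0],[0,0,0],[0,0,0],[0,0,0],[0,0,0]], yaw=[0,0,0,0,0,0], squeeze=3)

```text
time: 7.8
ee_pos: [0.3625, -0.2236, 0.1066]
ee_rot: [0.001, 0.61, 0.792, -0.0]
force: [0.2, -0.9, 0.3]
finger_gap: 0.0139
grasp_force: 3.0
```

```bash
python3 t.py t2 0.01
```

```text
t 7.8 tcp [ 0.3625 -0.2236  0.1066] A 104.84 F [ 0.2 -0.9  0.3] q [-0.82  0.15  1.98 -0.    1.01 -1.07] gap 0.013881929515900669
5564 rmax 0.1781
rod tilt 40.490353 through [0.0904 0.0568] n 997 perp offset of grasp -0.0012 lateral -0.0003
```

Emit:
drive_tool(offset=[[0,0,-0.005],[0,0,-0.025],[0,0,-0.0345],[0,0,-0.0345],[0,0,-0.037],[0,0,-0.037],[0.03,0.025,0],[0.03,0.025,0],[0.03,0.025,0],[0.03,0.025,0],[0.03,0.025,0],[0.025,0.021,0]], yaw=[0,0.036,0.036,0.036,0.036,0.036,0,0,0,0,0,0], squeeze=30)

```text
time: 8.85
ee_pos: [0.4943, -0.0346, 0.279]
ee_rot: [-0.0, 0.678, 0.735, 0.0]
force: [-0.0, -0.8, -1.0]
finger_gap: 0.0135
grasp_force: 30.0
```

Emit:
drive_tool(offset=[[0,0,0],[0,0,0]], yaw=[0,0])

```text
time: 9.02
ee_pos: [0.4938, -0.0355, 0.2785]
ee_rot: [-0.001, 0.677, 0.736, -0.0]
force: [-0.5, -0.4, -0.7]
finger_gap: 0.0139
grasp_force: 30.0
```

```bash
python3 t.py t3 0.06
```

```text
t 9.0167 tcp [ 0.4938 -0.0355  0.2785] A 94.75 F [-0.5 -0.4 -0.7] q [-0.3   0.12  1.56 -0.    1.46 -0.38] gap 0.013900209806716532
5690 rmax 0.1884
rod tilt 40.56651 through [0.0902 0.0568] n 982 perp offset of grasp -0.0013 lateral -0.0002
```

View pics/t3.png

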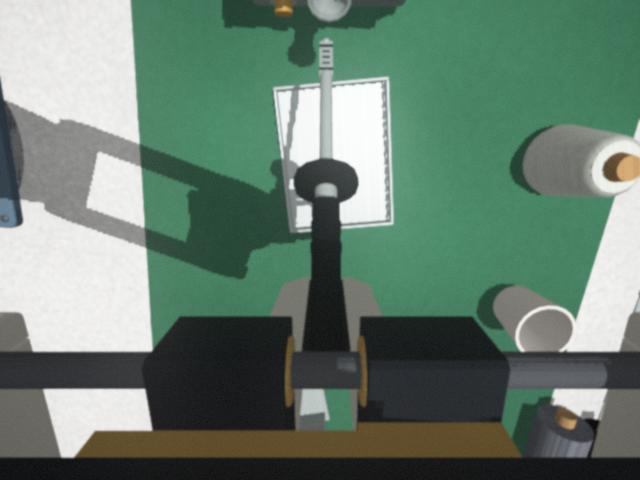

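The picture shows the stick held and tilted. The tip is at (326,42), the collar at (326,182), and the neck mouth is straight ahead at the top edge, at (329,5). Next I'll fit the stick's axis in the tool frame from the grip, rod and tip surfaces.

```bash
cat > g.py <<'E'
from h import *
from scipy.spatial.transform import Rotation as R
C=np.load("t3.npy"); s=robot.observe(); p=np.array(s["ee_pos"]); w,x,y,z=s["ee_rot"]; Rm=R.from_quat([x,y,z,w]).as_matrix(); L=(C-p)@Rm
def seg(r0,r1,name,hw=.0035):
    P=L[r0:r1,300:355].reshape(-1,3); P=P[(abs(P[:,1])<hw)&(P[:,2]<.16)&(P[:,0]<.2)]
    if len(P)<9: print(name,len(P)); return
    l=cv2.fitLine(P[:,[0,2]].astype(np.float32),cv2.DIST_HUBER,0,1e-5,1e-5).ravel()
    print(name,len(P),"tilt",np.degrees(np.arctan2(l[1],l[0])).round(2),"pt",l[2:].round(4),"y",np.median(P[:,1]).round(4))
    return l
a=seg(225,305,"grip"); b=seg(75,150,"rod",.003); c=seg(44,70,"blade",.003)
# heights perpendicular to an axis through grasp at tilt 40.5
for th in (40,40.5,41):
    t=np.radians(th); n=np.array([np.sin(t),-np.cos(t)])
    for l,h in ((a,.011),(b,.004),(c,.002)): print(th,((l[2:]-[0,-.0188])@n-h).round(4),end=" ")
    print()
P=L[34:60,310:345].reshape(-1,3); P=P[(abs(P[:,1])<.005)&(P[:,2]<.16)]; r=np.hypot(P[:,0],P[:,2]+.0188); print("tip r",np.sort(r)[-5:])
# collar rear face/top: max height
P=L[155:210,290:362].reshape(-1,3); P=P[(P[:,2]<.1)&(P[:,0]<.1)]; t=np.radians(40.5); u=np.array([np.cos(t),np.sin(t)]); n=np.array([np.sin(t),-np.cos(t)])
q=P[:,[0,2]]-[0,-.0188]; k=q@n>.0145; print("collar s range",np.percentile((q@u)[k],[2,50,98]),"top",np.percentile(q@n,99.5), "y",P[k][:,1].min(),P[k][:,1].max())
E
python3 g.py
```

```text
grip 1224 tilt 40.75 pt [ 0.0195 -0.0153] y -0.0
rod 758 tilt 41.07 pt [0.0962 0.0605] y -0.0
blade 237 tilt 42.3 pt [0.1283 0.0898] y 0.0002
40 -0.0012 40 -0.0029 40 -0.0028 
40.5 -0.001 40.5 -0.0018 40.5 -0.0013 
41 -0.0009 41 -0.0007 41 0.0002 
tip r [0.18703806 0.18728238 0.18740296 0.18816141 0.18905468]
collar s range [-0.0363459   0.07093118  0.07525593] top 0.16255559623043953 y -0.008931716140383312 0.009989504809669595
```

```bash
cat > k.py <<'E'
from h import *
from scipy.spatial.transform import Rotation as R
C=np.load("t3.npy"); s=robot.observe(); p=np.array(s["ee_pos"]); w,x,y,z=s["ee_rot"]; Rm=R.from_quat([x,y,z,w]).as_matrix(); L=(C-p)@Rm
for r in range(0,20,2):
    k=[c for c in range(295,365) if .12<C[r,c,2]<.17]
    if k: print(r,k[0],k[-1],L[r,k[0]].round(4),L[r,k[-1]].round(4),"midy",((L[r,k[0],1]+L[r,k[-1],1])/2).round(4), "z",C[r,k,2].min().round(3),C[r,k,2].max().round(3))
M=np.array([.4807,.1389,.15]); print("M in tool",(M-p)@Rm)
f=eyes.grab_frame("top")
for d in pinpoint("filler_neck",f)[:1]: print("top",onplane(f,d["location"],.15))
f=eyes.grab_frame("scene")
for d in pinpoint("filler_neck",f)[:1]: print("scene",onplane(f,d["location"],.15))
E
python3 k.py
```

```text
0 307 350 [ 0.175  -0.0138  0.1307] [0.1741 0.0177 0.1279] midy 0.002 z 0.133 0.152
2 308 350 [ 0.1735 -0.013   0.1301] [0.1735 0.0179 0.1301] midy 0.0024 z 0.133 0.149
4 308 350 [ 0.1727 -0.0131  0.1317] [0.1726 0.018  0.1312] midy 0.0024 z 0.134 0.15
6 309 349 [ 0.172  -0.0125  0.1335] [0.1717 0.0173 0.1324] midy 0.0024 z 0.134 0.147
8 310 348 [ 0.1709 -0.0118  0.1343] [0.1705 0.0166 0.1327] midy 0.0024 z 0.134 0.146
10 311 347 [ 0.1698 -0.0111  0.1348] [0.1697 0.016  0.1343] midy 0.0025 z 0.134 0.146
12 312 345 [ 0.1689 -0.0104  0.1363] [0.1689 0.0146 0.136 ] midy 0.0021 z 0.136 0.143
14 314 344 [ 0.1679 -0.0089  0.1375] [0.1674 0.0138 0.1355] midy 0.0025 z 0.136 0.143
16 317 341 [ 0.1671 -0.0067  0.1392] [0.1669 0.0117 0.1384] midy 0.0025 z 0.138 0.141
18 319 338 [ 0.1659 -0.0051  0.1397] [0.1658 0.0094 0.1392] midy 0.0021 z 0.138 0.141
M in tool [0.17597984 0.00187693 0.12854501]
scene [0.48469206 0.12877959 0.15      ]
```

Emit:
drive_tool(offset=[[0,0.0023,-0.003],[0.0085,0,0.00715],[0.0085,0,0.00715],[0.0085,0,0.00715],[0.0085,0,0.00715],[0.0085,0,0.00715],[0.0085,0,0.00715],[0.0085,0,0.00715],[0.0085,0,0.00715],[0,0,0]], yaw=[0,0,0,0,0,0,0,0,0,0], squeeze=15)

```text
time: 10.1
ee_pos: [0.4895, 0.0328, 0.2229]
ee_rot: [-0.001, 0.678, 0.735, -0.001]
force: [-0.2, -0.6, -1.7]
finger_gap: 0.0141
grasp_force: 15.0
```

```bash
python3 t.py t4 0.1; python3 -c "
import cv2;im=cv2.imread('pics/t4.png');cv2.imwrite('pics/t4c.png',cv2.resize(im[0:260,200:460],None,fx=2,fy=2))"
```

```text
t 10.1 tcp [0.4895 0.0328 0.2229] A 94.61 F [-0.2 -0.6 -1.7] q [-0.16  0.15  1.66  0.    1.33 -0.24] gap 0.014099252323008073
6868 rmax 0.1786
rod tilt 39.906292 through [0.0938 0.0594] n 1333 perp offset of grasp -1e-04 lateral -0.0002
```

View pics/t4c.png

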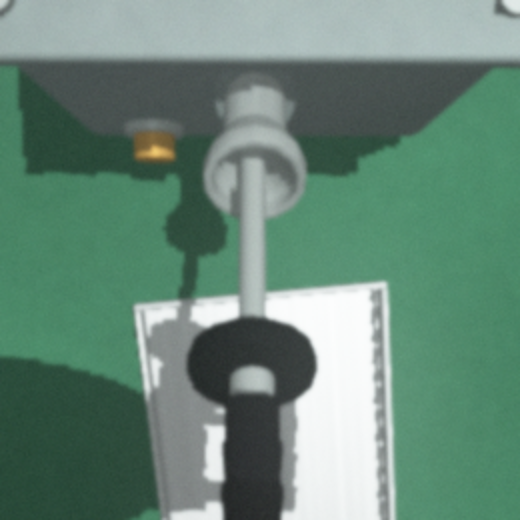

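The crop shows the rod centred in the mouth at about (254,170), with the collar still clear at (252,360) and almost no force. I'll carry on in.

Emit:
drive_tool(offset=[[0.0075,0,0.0063],[0.0075,0,0.0063],[0.0075,0,0.0063],[0.0075,0,0.0063],[0.0075,0,0.0063],[0,0,0]], yaw=[0,0,0,0,0,0])

```text
time: 10.65
ee_pos: [0.4866, 0.0698, 0.1916]
ee_rot: [-0.001, 0.678, 0.735, -0.001]
force: [-0.4, -0.5, -1.2]
finger_gap: 0.0137
grasp_force: 15.0
```

```bash
python3 t.py t5 0.1; cat > m.py <<'E'
import sys; from h import *
from scipy.spatial.transform import Rotation as R
C=np.load(sys.argv[1]+".npy"); s=robot.observe(); p=np.array(s["ee_pos"]); w,x,y,z=s["ee_rot"]; Rm=R.from_quat([x,y,z,w]).as_matrix(); L=(C-p)@Rm
t=np.radians(40); u=np.array([np.cos(t),np.sin(t)]); n=np.array([np.sin(t),-np.cos(t)])
Q=L[...,[0,2]]-[0,-.0188]; S=Q@u; N=Q@n; Y=L[...,1]
# profile: max height off axis along s near the centre plane
for lo in np.arange(.06,.16,.003):
    k=(S>lo)&(S<lo+.003)&(abs(Y)<.02)&(N<.03)&(N>-.03)
    if k.sum()>3: print(round(lo,3),k.sum(),"Nmax",N[k].max().round(4),"Y",Y[k].min().round(4),Y[k].max().round(4),end=" | ")
E
python3 m.py t5
```

```text
t 10.65 tcp [0.4866 0.0698 0.1916] A 94.59 F [-0.4 -0.5 -1.2] q [-0.09  0.18  1.71  0.    1.26 -0.17] gap 0.013693156777676421
7664 rmax 0.1493
rod tilt -12.926838 through [0.1099 0.0324] n 3482 perp offset of grasp 0.0744 lateral -0.0002
0.06 94 Nmax 0.0056 Y -0.0065 0.0047 | 0.063 105 Nmax 0.0042 Y -0.0066 0.0048 | 0.066 1413 Nmax 0.0161 Y -0.0185 0.0163 | 0.069 341 Nmax 0.0164 Y -0.0187 0.0169 | 0.072 290 Nmax 0.0164 Y -0.0188 0.017 | 0.075 45 Nmax 0.015 Y -0.0156 0.0143 | 0.084 11 Nmax 0.0025 Y -0.0034 0.0011 | 0.087 59 Nmax 0.002 Y -0.0046 0.0028 | 0.09 474 Nmax 0.0145 Y -0.0162 0.0157 | 0.093 373 Nmax 0.0142 Y -0.0164 0.0152 | 0.096 400 Nmax 0.0144 Y -0.0161 0.0154 | 0.099 292 Nmax 0.0133 Y -0.0126 0.0119 | 0.102 188 Nmax 0.0116 Y -0.0114 0.0107 | 0.105 189 Nmax 0.0297 Y -0.0197 0.0195 | 0.108 730 Nmax 0.03 Y -0.0198 0.02 | 0.111 192 Nmax 0.03 Y -0.0197 0.02 | 0.114 139 Nmax 0.0084 Y -0.0102 0.0095 | 0.117 127 Nmax 0.0088 Y -0.0103 0.0096 | 0.12 138 Nmax 0.0089 Y -0.0103 0.0097 | 0.123 122 Nmax 0.0094 Y -0.0097 0.0097 | 0.126 123 Nmax 0.0081 Y -0.0125 0.0129 | 0.129 165 Nmax 0.0055 Y -0.0132 0.0132 | 0.132 8 Nmax 0.0024 Y -0.0129 0.013 | 0.144 15 Nmax -0.0089 Y -0.0197 0.0191 | 0.147 15 Nmax -0.0129 Y -0.0195 0.0195 | 0.15 14 Nmax -0.0154 Y -0.0198 0.0199 | 0.153 8 Nmax -0.0196 Y -0.0179 0.0198 | 0.156 10 Nmax -0.023 Y -0.0197 0.0184 | 0.159 10 Nmax -0.0272 Y -0.0194 0.0196 |
```

Emit:
drive_tool(offset=[[0.0023,0,0.00193],[0.0023,0,0.00193],[0.0023,0,0.00193],[0.0023,0,0.00193],[0.0012,0,0.001],[0,0,0],[0,0,0]], yaw=[0,0,0,0,0,0,0])

```text
time: 11.28
ee_pos: [0.4869, 0.0786, 0.1844]
ee_rot: [-0.0, 0.679, 0.735, -0.0]
force: [0.2, 0.5, -0.5]
finger_gap: 0.014
grasp_force: 15.0
```

```bash
python3 t.py t6 0.1; python3 m.py t6|tr '|' '\n' | head -14
```

```text
t 11.2833 tcp [0.4869 0.0786 0.1844] A 94.53 F [ 0.2  0.5 -0.5] q [-0.07  0.18  1.72 -0.    1.24 -0.15] gap 0.013958451092082875
7860 rmax 0.1451
rod tilt -0.30666545 through [0.1167 0.0215] n 3369 perp offset of grasp 0.0409 lateral -0.0002
0.06 103 Nmax 0.0045 Y -0.0062 0.0051 
 0.063 109 Nmax 0.0069 Y -0.0118 0.0051 
 0.066 1485 Nmax 0.0163 Y -0.0183 0.0171 
 0.069 328 Nmax 0.0164 Y -0.0183 0.0172 
 0.072 228 Nmax 0.0167 Y -0.0185 0.0174 
 0.075 14 Nmax 0.0142 Y -0.0153 0.0119 
 0.078 311 Nmax 0.0139 Y -0.0172 0.0148 
 0.081 257 Nmax 0.0144 Y -0.017 0.0148 
 0.084 241 Nmax 0.0145 Y -0.0171 0.0149 
 0.087 121 Nmax 0.013 Y -0.0131 0.0113 
 0.09 115 Nmax 0.012 Y -0.0118 0.0097 
 0.093 197 Nmax 0.0298 Y -0.0187 0.0199 
 0.096 783 Nmax 0.03 Y -0.02 0.02 
 0.099 199 Nmax 0.03 Y -0.0174 0.0198
```

Emit:
drive_tool(offset=[[0.001,0,0.00084],[0.001,0,0.00084],[0.0005,0,0.0004],[0,0,0],[0,0,0]], yaw=[0,0,0,0,0])

```text
time: 11.75
ee_pos: [0.4867, 0.0812, 0.1823]
ee_rot: [-0.0, 0.679, 0.734, -0.0]
force: [0.1, -0.2, -0.6]
finger_gap: 0.014
grasp_force: 15.0
```

Emit:
drive_tool(offset=[[0.0008,0,0.0006],[0,0,0]], yaw=[0,0])

```text
time: 11.92
ee_pos: [0.4866, 0.082, 0.1817]
ee_rot: [-0.0, 0.679, 0.734, -0.0]
force: [-0.6, 0.7, -1.1]
finger_gap: 0.014
grasp_force: 15.0
```

```bash
python3 t.py t7 0.1; python3 m.py t7|tr '|' '\n' | head -9
```

```text
t 11.9167 tcp [0.4866 0.082  0.1817] A 94.52 F [-0.6  0.7 -1.1] q [-0.06  0.19  1.72  0.    1.23 -0.14] gap 0.013958238954548787
7913 rmax 0.1432
rod tilt -0.40478018 through [0.1168 0.0187] n 3466 perp offset of grasp 0.0383 lateral -0.0002
0.06 102 Nmax 0.005 Y -0.0061 0.0052 
 0.063 105 Nmax 0.0044 Y -0.0112 0.0052 
 0.066 1503 Nmax 0.0166 Y -0.0182 0.0172 
 0.069 321 Nmax 0.0168 Y -0.0182 0.0173 
 0.072 227 Nmax 0.0163 Y -0.0183 0.0175 
 0.075 166 Nmax 0.0144 Y -0.0166 0.0134 
 0.078 260 Nmax 0.0146 Y -0.0169 0.0147 
 0.081 143 Nmax 0.0139 Y -0.0169 0.0142 
 0.084 103 Nmax 0.0124 Y -0.0122 0.0102
```

Nearly home. I'll go on in sub-millimetre steps until contact shows.

Emit:
drive_tool(offset=[[0.0006,0,0.0005],[0,0,0],[0,0,0]], yaw=[0,0,0])

```text
time: 12.22
ee_pos: [0.4868, 0.0822, 0.1815]
ee_rot: [0.0, 0.679, 0.735, -0.0]
force: [-1.3, -1.9, 1.4]
finger_gap: 0.0142
grasp_force: 15.0
```

Emit:
drive_tool(offset=[[0.0006,0,0.0005],[0,0,0],[0,0,0]], yaw=[0,0,0])

```text
time: 12.47
ee_pos: [0.4869, 0.0822, 0.1814]
ee_rot: [0.001, 0.679, 0.734, -0.0]
force: [-0.9, -5.4, 4.8]
finger_gap: 0.0141
grasp_force: 15.0
```

Emit:
drive_tool(offset=[[0.0006,0,0.0005],[0,0,0],[0,0,0]], yaw=[0,0,0])

```text
time: 12.72
ee_pos: [0.487, 0.0822, 0.1812]
ee_rot: [0.001, 0.679, 0.734, -0.001]
force: [-2.1, -6.2, 5.9]
finger_gap: 0.0139
grasp_force: 15.0
```

Contact has built to about 8 N along the axis with the tool stopped, so the collar is home. Now I'll draw it out.

Emit:
drive_tool(offset=[[-0.0015,0,-0.0013],[-0.0075,0,-0.0063],[-0.0105,0,-0.0088],[-0.0105,0,-0.0088],[-0.0105,0,-0.0088],[-0.0105,0,-0.0088],[-0.0105,0,-0.0088],[-0.0105,0,-0.0088],[-0.0105,0,-0.0088],[-0.0105,0,-0.0088],[-0.0105,0,-0.0088],[-0.0105,0,-0.0088]], yaw=[0,0,0,0,0,0,0,0,0,0,0,0], squeeze=20)

```text
time: 13.72
ee_pos: [0.4956, -0.031, 0.2768]
ee_rot: [0.0, 0.679, 0.734, 0.0]
force: [0.6, -0.6, -0.9]
finger_gap: 0.0141
grasp_force: 20.0
```

Emit:
drive_tool(offset=[[-0.0105,0,-0.0088],[-0.0105,0,-0.0088],[-0.0085,0,-0.0072],[0,0.01,-0.015],[0,0.02,0],[0,0,0]], yaw=[0,0,0,0,0,0])

```text
time: 14.22
ee_pos: [0.5304, -0.0578, 0.3165]
ee_rot: [0.001, 0.679, 0.734, 0.001]
force: [-0.7, -0.6, -0.8]
finger_gap: 0.014
grasp_force: 20.0
```

```bash
python3 t.py t8 0.06; python3 g.py | head -0; sed 's/t3/t8/' g.py > g8.py; python3 g8.py
```

```text
t 14.2167 tcp [ 0.5304 -0.0578  0.3165] A 94.5 F [-0.7 -0.6 -0.8] q [-0.32  0.18  1.4   0.    1.56 -0.4 ] gap 0.01398396082087372
5699 rmax 0.1877
rod tilt 40.430405 through [0.0859 0.0521] n 1000 perp offset of grasp -0.0017 lateral -0.0008Traceback (most recent call last):
  File "g.py", line 14, in <module>
    for l,h in ((a,.011),(b,.004),(c,.002)): print(th,((l[2:]-[0,-.0188])@n-h).round(4),end=" ")
                                                        ~^^^^
TypeError: 'NoneType' object is not subscriptable
Exception ignored on flushing sys.stdout:
BrokenPipeError: [Errno 32] Broken pipe
Traceback (most recent call last):
  File "g8.py", line 10, in <module>
    a=seg(225,305,"grip"); b=seg(75,150,"rod",.003); c=seg(44,70,"blade",.003)
  File "g8.py", line 7, in seg
    l=cv2.fitLine(P[:,[0,2]].astype(np.float82),cv2.DIST_HUBER,0,1e-5,1e-5).ravel()
                                    ^^^^^^^^^^
AttributeError: module 'numpy' has no attribute 'float82'. Did you mean: 'float32'?
```

Emit:
drive_tool(offset=[[0.028,0,0],[0.028,0,0],[0.028,0,0],[0.028,0,0],[0,0,0.015],[0,0,0.015],[0,0,0.01],[0,0,0.003],[0,0,0]], yaw=[0,0,0,0,0,0,0,0,0], squeeze=15)

```text
time: 15.02
ee_pos: [0.518, 0.0544, 0.2717]
ee_rot: [-0.001, 0.679, 0.734, -0.001]
force: [-0.6, 1.1, -0.3]
finger_gap: 0.014
grasp_force: 15.0
```

Emit:
drive_tool(offset=[[-0.01,0,0.0131],[-0.0089,0,0.0139],[-0.0076,0,0.0146],[-0.0063,0,0.0153],[-0.005,0,0.0157],[0,0,0]], yaw=[0,0,0,0,0,0], squeeze=10)

```text
time: 15.52
ee_pos: [0.521, 0.0157, 0.1982]
ee_rot: [-0.001, 0.679, 0.734, -0.001]
force: [-0.9, 0.7, -1.2]
finger_gap: 0.0134
grasp_force: 10.0
```

```bash
python3 t.py t9 0.06; python3 -c "
import cv2;im=cv2.imread('pics/t9.png');cv2.imwrite('pics/t9c.png',im[0:340,100:540])"
```

```text
t 15.5167 tcp [0.521  0.0157 0.1982] A 94.41 F [-0.9  0.7 -1.2] q [-0.18  0.22  1.63 -0.    1.29 -0.26] gap 0.013428439673076768
7261 rmax 0.2015
rod tilt 16.05137 through [0.1123 0.0116] n 1946 perp offset of grasp -0.0018 lateral -0.0002
```

View pics/t9c.png

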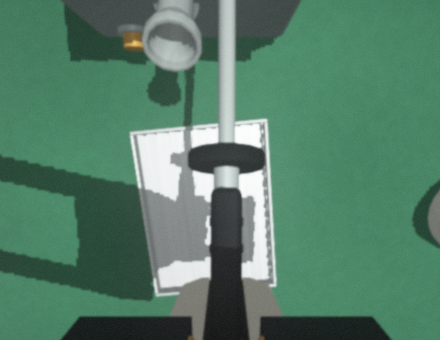

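The picture shows the rod levelling on the cover at about 16°, passing to the right of the neck. I'll continue the arc.

Emit:
drive_tool(offset=[[-0.0035,0,0.0161],[-0.0022,0,0.0163],[-0.0007,0,0.0165],[0,0,0],[0,0,0]], yaw=[0,0,0,0,0])

```text
time: 15.98
ee_pos: [0.5226, 0.0107, 0.152]
ee_rot: [-0.0, 0.679, 0.734, 0.0]
force: [-0.2, 0.6, -0.7]
finger_gap: 0.014
grasp_force: 10.0
```

```bash
python3 t.py t10 0.06
```

```text
t 15.9833 tcp [0.5226 0.0107 0.152 ] A 94.52 F [-0.2  0.6 -0.7] q [-0.19  0.27  1.7   0.    1.18 -0.27] gap 0.01403166010115974
7975 rmax 0.126
rod tilt 1.2846658 through [ 0.1088 -0.0188] n 2137 perp offset of grasp -0.0024 lateral -0.0002
```

Emit:
drive_tool(offset=[[0,0,0.0025],[0,0,0.0025],[0,0,0]], yaw=[0,0,0])

```text
time: 16.28
ee_pos: [0.5228, 0.0107, 0.1467]
ee_rot: [0.0, 0.679, 0.734, 0.0]
force: [0.9, -0.8, -0.7]
finger_gap: 0.014
grasp_force: 10.0
```

Emit:
drive_tool(offset=[[0,0,0],[0,0,0],[0,0,-0.005],[0,0,-0.02],[0,0,-0.03],[0,0,-0.03],[0,0,-0.02],[-0.015,-0.002,-0.01],[-0.025,-0.002,0],[-0.025,-0.002,0],[-0.025,-0.002,0],[-0.025,-0.002,0]], yaw=[0,0,0,0,0,0,0,0,0,0,0,0], squeeze=30)

```text
time: 17.28
ee_pos: [0.5212, -0.1058, 0.2617]
ee_rot: [0.0, 0.678, 0.735, -0.0]
force: [0.3, 0.1, -1.8]
finger_gap: 0.0139
grasp_force: 30.0
```

Emit:
drive_tool(offset=[[-0.025,-0.002,0],[-0.02,-0.002,0],[-0.01,-0.002,0],[-0.005,-0.002,0],[0,0,0],[0,0,0],[0,0,0]], yaw=[0,0,0,0,0,0,0])

```text
time: 17.87
ee_pos: [0.5183, -0.1641, 0.2613]
ee_rot: [-0.0, 0.678, 0.735, 0.0]
force: [0.3, -0.3, -0.5]
finger_gap: 0.0141
grasp_force: 30.0
```

```bash
python3 t.py t11 0.2; python3 - <<'E'
from h import *
f=eyes.grab_frame("scene"); C=cloud(f); cv2.imwrite("pics/s2.png",cv2.resize(f["color"][100:340,200:520,::-1],None,fx=2,fy=2))
for t in ["stick_tip","dipstick","pattern_weight","thread_cone","chalk_pot","drip_tray"]:
    for d in pinpoint(t,f)[:2]:
        u,v=np.round(d["location"]).astype(int); print(t,round(d["score"],2),u,v,C[v,u].round(3))
E
```

```text
t 17.8667 tcp [ 0.5183 -0.1641  0.2613] A 94.58 F [ 0.3 -0.3 -0.5] q [-0.51  0.22  1.48  0.    1.44 -0.59] gap 0.014083666917934206
8008 rmax 0.1252
rod tilt 0.46778572 through [ 0.1076 -0.0205] n 2119 perp offset of grasp -0.0026 lateral -0.0002
stick_tip 0.71 379 99 [0.408 0.164 0.086]
stick_tip 0.64 208 337 [ 0.527 -0.608  0.003]
dipstick 0.84 161 368 [ 0.501 -0.73   0.005]
dipstick 0.7 327 143 [ 0.508 -0.164  0.286]
pattern_weight 0.59 305 322 [ 0.678 -0.436  0.023]
thread_cone 0.78 449 220 [0.771 0.001 0.04 ]
chalk_pot 0.6 409 270 [ 0.786 -0.189  0.064]
drip_tray 0.89 367 172 [0.505 0.002 0.003]
```

View pics/s2.png

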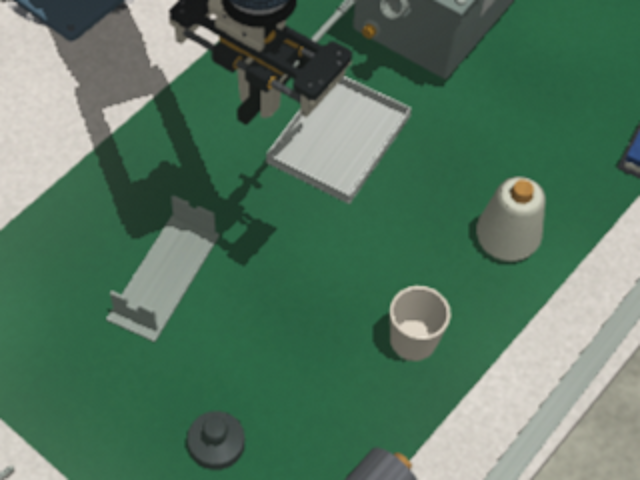

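The scene picture shows the stick held high and level, its rod pointing over the tray, and the bystanders where they stood. By calculation the tip is at (0.503, 0.024), near the tray centre, with the tilt under 1°.

```bash
python3 -c "
from bench import robot
print(robot.job_done())"
```

```text
the job is handed in; nothing more can be done
None
```

The job is handed in at about 18 s of the 54 s, with no verdict returned: the collar seated on the mouth at about 8 N, and the stick is now held level (under 1°), marked face up, about 28 cm above the bench with its tip over the drip tray.

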